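Lock the board turntable with its ball-lock pin

ROBOT

A 6-joint arm with a two-finger parallel gripper is mounted at the origin on the work surface. World frame = base frame: x ahead of the robot, y to its left, z up, the work surface at z = 0. Lengths are in mm, angles in rad, forces in N, time in s.
With the tool pointing down it reaches from about 350 to 975 mm from the base axis. Payload 7.1 kg.
Tool frame: the origin (TCP) lies midway between the tips of the shut fingers; the grasp point (between the pads) lies 19 mm behind it (ctrl.grasp_offset is the distance from the TCP to the grasp point, in mm); z points along the fingers, y is the line along which they close (so a half turn about z gives the same grasp; the last joint's range is limited). The gripper opens to 88 mm and grips with 3 to 60 N. Pads are 20 mm wide; open, the fingers measure 115 mm over their backs; the gripper's body (75 mm by 178 mm) begins 61 mm behind the grasp point.
Start: joints at [-1.2, 0.423, 1.63, -0, 1.089, -0.019], TCP at [237.518, -578.092, 222.675] pointing down, gripper open.
Joint ranges: [-3, 3], [-0.9, 2.11], [0.09, 2.58], [-1.31, 4.45], [0.11, 2.69], [-2.54, 2.54]. Speed limits (rad/s): [2.39, 2.39, 3.01, 3.14, 3.14, 3.14].

INTERFACE

Orientations are given as a rotation vector (axis times angle).
In Python, from workcell import ctrl gives the robot as it stands. The module is installed in compiled form; this text tells all that it offers.
- The arm moves only by the tool servo_tool, never from a script. Its argument "rows" is a list of rows, each a list of 7 numbers: the turn, a rotation vector about the tool's x, y, z as a fraction of full scale, then the shift along the tool's x, y, z as a fraction of full scale, then the finger opening in mm, from 0 to 87.8. A call has 1 to 10 rows; each row is the pose to reach, as a shift and turn from the pose commanded when the call began, along the tool's axes at that moment; what a row does not reach only later rows make up. Full scale, the value 1, is 20 cm for a shift and 1.5 rad for a turn. A row lasts 1/8 s, in which the tool goes at most 62.5 mm and 10.7 degrees, less where a joint would pass 70% of its speed; a pose out of reach is approached as far as the arm can. A call with a number of a shift or a turn outside -1 to 1 is refused whole. A call with a gripper value outside its range is refused whole. The fingers move at their own pace and stop on an object; the grip force is fixed at half the most. Time passes only in rows, so rows that repeat a pose let the fingers close. It gives the time, the measured TCP pose, the force, the opening and the grip force at its end, in the units of the state.
- ctrl.get_obs(): the state, without advancing time (a new reading comes with each control period).
- ctrl.get_image(name): name is "scene" or "top" or "wrist"; returns (picture, depth): 420x560x3 uint8, red, green, blue; 420x560 float32, mm along the optical axis (not along the pixel's ray), 0 where there is no reading.
- ctrl.camera_info(name): a dict with "intrinsics" (3x3 intrinsics, pixels), "R" (3x3) and "t" (3): a world point X has camera coordinates R X + t. Camera axes: x right, y down, z forward; pixel columns grow to the right and rows downward; lengths in mm; the calibration is good to about 2 mm. The wrist camera is an equidistant fisheye: a pixel r from the principal point sees the ray r / f radians off the axis. A picture is of the moment at which its call begins: read the wrist's pose just before it. camera_info takes no time and is no camera call; for the wrist camera it gives the pose at the moment of the call.
- ctrl.close_job(): hands the job in; it is judged then, once.
The state is a dict: "t": time; "qpos": joint angles; "qvel": joint speeds; "joint_torque": joint torques, N m; "ee_pos": TCP position; "orientation": TCP orientation; "ft_force": force on the tool from outside, world axes, zero at the start; "moment": the same for the moment, N m; "width": finger opening in mm; "grasp_force": force on a finger pad.
Only numpy, scipy, OpenCV 4.12 (cv2) and the standard library are available. Lean on these libraries where they do the work, as an engineer would, in place of code of your own. Each camera call takes 0.05 s, during which the arm holds its last target. There are 200 camera calls.

TASK

Lock the circuit-board turntable at its index position with the red ball-lock pin from the purple pin rack: stand the pin's nose in the bushing of the aluminium table top and swing the table clockwise (seen from above) with the pin riding lightly on the hidden ring beneath, until you feel the nose drop into the ring's hole. Then press the pin's button so that the balls draw in, push the pin fully home until its flange is down on the table top, and let go so that the button springs back out and the balls lock. Work gently and force nothing, keep off the circuit board, and leave the other pins and the things around where they are.

Things in the scene. Friction and masses are not known exactly. Their poses are not given: they have to be found in the camera images.
- pin_grip (a point): Red ball-lock pin (about 130 g), upright in one of the rack's three holes (which one varies). Point on its axis in the handle, where to grip; z axis up the pin. Handle: red cylinder, 28 mm diameter, from 24 mm below this point to 16 mm above it, with a flange of 31 mm at its foot. Below the flange a steel shank, 12 mm diameter, 40 mm long. Pushing it on the turntable with over 35 N is forcing it.
- pin_seat (a point): Centre of the underside of the red pin's flange, 24 mm below pin_grip. The pin is home when this lies on the table top.
- pin_tip (a point): Tip of the red pin's nose, 64 mm below pin_grip; the nose tapers over its last 5 mm from 12 to 5 mm across. Four locking balls stick out 3 mm from the shank (18 mm across them), their lower side 14 mm above the tip, their upper side 21 mm below the flange. While out they cannot pass a 13 mm hole but rest on its rim.
- pin_button_top (a point): Centre of the top of the red pin's bright steel push button, 17 mm in diameter, on the pin's axis: 26 mm above pin_grip when out; it stands 10 mm proud of the handle and still 4 mm when fully pressed.
- pin_button (a joint): The button's travel in m: 0 out (balls out, locked), 0.006 fully pressed (balls inside the shank). Its spring takes 3 N at first, 6 N fully pressed, and drives it out again when let go. The balls enter a hole only with the button pressed; pressing down on the button both draws the balls in and pushes the pin down.
- socket (a point): Centre of the mouth of the bushing in the turntable's aluminium top: a 13 mm hole with a dark rim, through the 8 mm plate, 55 mm above the bench, 105 mm from the turntable's axis. z axis up, x axis away from the turntable's axis. A pin nose put in it stands on the hidden ring, its tip 9 mm below the plate's top; over the ring's hole it drops until the balls rest on the plate, tip 14 mm below the top.
- hub (a point): The turntable's axis at its top surface, marked by a dark cap 22 mm across. The square 260 mm aluminium top turns about the vertical through it. It turns with slight drag (about 1.5 N at the bushing), stays where it is left, and can swing 40 degrees clockwise from its start.
- pedestal: Fixed grey round pedestal, 256 mm diameter. Origin on the turntable's axis at bench level. In it, 1 mm under the table plate, a flat steel index ring 10 mm thick, top 46 mm above the bench, with one 13 mm hole on the same 105 mm circle, hidden and unmeasured, 10 to 30 degrees (18 to 55 mm of arc) clockwise of where the bushing starts. Hollow below; the balls lock under the ring.
- board: Green circuit board in its holder (two rails, purple clamps), 115 x 136 mm, fixed on the table top on the other side of the axis from the bushing; its highest parts are 26 mm above the table top. Origin on the table top under its centre, 72 mm from the axis. Fragile: not to be touched by robot or pin.
- rack: Purple pin rack, a fixed block 50 x 170 x 46 mm high with three through holes of 20 mm in a row along its own y axis, 55 mm apart, the middle one at its centre; each holds a pin by its flange, which rests on the rack's top. Origin at the centre of its underside.
- dowel: Another pin in the rack, with a black mushroom knob and no button (34 mm wide, 34 mm above the rack). Leave it. Origin at the tip of its shank, 6 mm above the bench.
- teepin: Another pin in the rack, steel with a yellow cross bar 44 mm long at the top (34 mm above the rack). Leave it. Origin at the tip of its shank, 6 mm above the bench.
- spool: Blue spool of solder, 60 mm in diameter, 24 mm high, lying flat. Leave it.
- tape: Orange roll of tape, 60 mm in diameter, 18 mm high, lying flat. Leave it.
- flux: Clear bottle with a red label, 42 mm in diameter, 130 mm high. Leave it.
- driver: Screwdriver with a yellow handle, lying on the bench. Leave it.
- jar: Small amber jar with a black lid, 50 mm in diameter, 45 mm high. Leave it.
- spare_board: Small green circuit board, 70 x 50 mm, lying on the bench. Leave it.
Not all that is in view belongs to the job. Leave any turquoise look-alike of the part that bears pin_grip alone.

How it is judged (in metres and radians):
On the way, in this order (a step that is already met when the one before it is completed fails the run):
1. the pin stands in the bushing and its nose has dropped into the hidden ring's hole (z of pin_tip in the frame of socket below -0.0115 m and horizontal distance between pin_tip and socket below 0.004 m), for 0.05 s.
2. the pin is pushed home with its button pressed in (value of joint pin_button above 0.004 m and z of pin_seat in the frame of socket below 0.0025 m and horizontal distance between pin_seat and socket below 0.004 m), for 0.05 s.
At the end, for the whole second after the job is handed in: The red pin stands upright (within 3 degrees) through the bushing and the ring's hole with its flange down on the table top (within 2.5 mm, centred within 3 mm), its button is back out (within 1 mm) so that the balls are locked, and the turntable is at rest and untouched (z of pin_seat in the frame of socket below 0.0025 m and horizontal distance between pin_seat and socket below 0.003 m and angle between pin_grip's own z axis and vertical below 0.05 rad and value of joint pin_button below 0.001 m and linear speed of board below 0.01 m/s and contact force between the fingers and pedestal below 0.1 N).
It fails at once if the pin is forced: more than 35 N between it and the turntable (contact force between pin and pedestal above 35 N).
It fails at once if the circuit board is touched (contact force between board and anything else above 0.5 N).
It fails at once if another pin or a thing on the bench is moved by more than 20 mm (distance of any of dowel, teepin, spool, tape, flux, driver, jar, spare_board from where it was at the start of the episode above 0.02 m).
It also fails if it takes over 72 s, if anything falls off the work surface, if the arm or the gripper's body presses on something with over 40 N, if the wrist force passes 120 N, or if a joint passes its speed limit or range.

## Working session

There is one attempt and no reset: what is moved stays moved. The work goes in short steps, Python scripts to look and compute and a tool call to move; the robot and the scene stay as the last step left them, time stands still between calls to the robot, and variables do not carry over. Pictures are saved under pics/ and viewed, at most 10 in all, crops included, and the job is handed in when it is done.

Besides the shell and the picture viewer there is one more tool, called after ">>>" as name([rows], argument=value, ...), one row to a line, values as JSON. servo_tool: Moves the arm, as the interface text tells. Its arguments: {"type":"object","properties":{"rows":{"type":"array","items":{"type":"array","items":{"type":"number"}}}},"required":["rows"]}

```bash
mkdir -p pics
cat > h.py <<'E'
import numpy as np, cv2
from scipy.spatial.transform import Rotation as Rn
from workcell import ctrl
def grab(n,f=None):
    i=ctrl.camera_info(n); im,d=ctrl.get_image(n)
    if f: cv2.imwrite('pics/'+f,im[:,:,::-1])
    np.savez('last_'+n+'.npz',im=im,d=d,K=i['intrinsics'],R=i['R'],t=i['t'])
    return im,d,i
def cloud(d,i):
    K=np.array(i['intrinsics']);v,u=np.mgrid[:d.shape[0],:d.shape[1]]
    P=np.stack([(u-K[0,2])/K[0,0]*d,(v-K[1,2])/K[1,1]*d,d],-1)
    return (P-np.array(i['t']))@np.array(i['R'])
E
python3 - <<'E'
from h import *
for n in ['top','scene']:
    im,d,i=grab(n,n+'0.png'); print(n,i)
o=ctrl.get_obs();print(o)
E
```

```text
top {'intrinsics': array([[459.67130124,   0.        , 274.62029458],
       [  0.        , 459.67130124, 212.49026398],
       [  0.        ,   0.        ,   1.        ]]), 'R': array([[-0.01511389, -0.9998762 , -0.00437582],
       [-0.98246048,  0.01566381, -0.18581185],
       [ 0.18585739,  0.00149073, -0.9825756 ]]), 't': array([  30.13982186,  529.23169778, 1089.81310174])}
scene {'intrinsics': array([[513.12392512,   0.        , 276.46023997],
       [  0.        , 513.12392512, 207.36036535],
       [  0.        ,   0.        ,   1.        ]]), 'R': array([[ 0.7248845 ,  0.6888659 , -0.00249654],
       [ 0.45383617, -0.48028599, -0.75057184],
       [-0.5182424 ,  0.54294487, -0.66078414]]), 't': array([-398.6057714 , -157.19001468, 1621.80620613])}
{'t': 0.1, 'qpos': array([-1.20003192e+00,  4.23758879e-01,  1.63058702e+00,  4.80938304e-06,
        1.08857527e+00, -1.90237950e-02]), 'qvel': array([-1.75824330e-05, -1.11121225e-03, -2.88950993e-03,  1.19407865e-03,
        6.25171967e-04,  6.24421284e-04]), 'joint_torque': array([-3.37543115e-04, -5.45612490e+01, -2.74325430e+01,  6.45369664e-02,
        1.87649438e-02, -2.47098257e-05]), 'ee_pos': array([ 237.33177295, -577.66420156,  221.99331541]), 'orientation': array([-3.08083327e+00, -6.08152224e-01,  3.58383788e-04]), 'ft_force': array([ 0.287068  , -0.33192063,  0.36230554]), 'moment': array([-3.67995981e-03,  3.98237525e-05,  1.80770739e-02]), 'grasp_force': 0.0, 'width': 88.10838195649814}
```

View pics/top0.png

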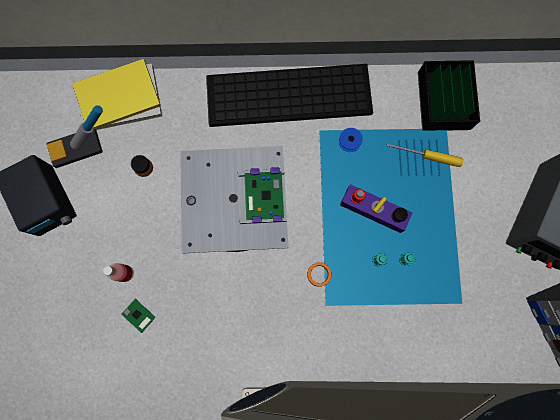

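View pics/scene0.png

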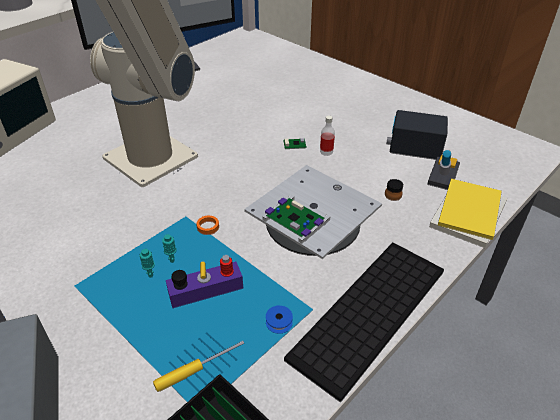

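Top view: red pin at (359,196), bushing at (191,200), hub cap at (233,198), with the rack axis from (352,193) to (405,217). The arm is at the bottom right.

```bash
cat >> h.py <<'E'
def at(n,u,v,z,fish=False):
    i=n if isinstance(n,dict) else ctrl.camera_info(n);K=np.array(i['intrinsics']);R=np.array(i['R']);t=np.array(i['t'])
    r=R.T@np.array([(u-K[0,2])/K[0,0],(v-K[1,2])/K[1,1],1]);c=-R.T@t
    return c+r*(z-c[2])/r[2]
E
python3 - <<'E'
from h import *
L=np.load('last_top.npz');im=L['im'];d=L['d'];P=cloud(d,L)
h=cv2.cvtColor(im,cv2.COLOR_RGB2HSV)
red=((h[...,0]<8)|(h[...,0]>172))&(h[...,1]>130)&(h[...,2]>80)
red[:,:330]=0;red[:,400:]=0;red[230:]=0
p=P[red];print('red',len(p),p.mean(0),p.min(0),p.max(0))
pur=(h[...,0]>125)&(h[...,0]<150)&(h[...,1]>100);pur[:,:330]=0
p=P[pur&(P[...,2]>38)&(P[...,2]<52)];print('rack',cv2.minAreaRect(p[:,:2].astype(np.float32)), p[:,2].mean())
w=im[180:215,340:380]; cv2.imwrite('pics/c1.png',np.hstack([cv2.resize(im[175:225,335:415,::-1],(400,250),interpolation=2),cv2.resize(im[170:220,175:255,::-1],(400,250),interpolation=2)]))
for q in [(191,200),(233,198)]: print(at('top',*q,55), P[q[1],q[0]])
print(P[186:206:2,359])
g=(P[...,2]>50)&(P[...,2]<60);g[:,:170]=0;g[:,300:]=0
print('table',cv2.minAreaRect(P[g][:,:2].astype(np.float32)),np.median(P[g][:,2]))
i=ctrl.camera_info('wrist');print(i);print(Rn.from_rotvec(ctrl.get_obs()['orientation']).as_matrix(),ctrl.grasp_offset)
E
```

```text
Traceback (most recent call last):
  File "h.py", line 10, in cloud
    K=np.array(i['intrinsics']);v,u=np.mgrid[:d.shape[0],:d.shape[1]]
               ~^^^^^^^^^^^^^^
KeyError: 'intrinsics is not a file in the archive'
```

```bash
sed -i 's/K=i\[.intrinsics.\],R=i/intrinsics=i["intrinsics"],R=i/' h.py
python3 - <<'E'
from h import *
im,d,L=grab('top');P=cloud(d,L)
h=cv2.cvtColor(im,cv2.COLOR_RGB2HSV)
red=((h[...,0]<8)|(h[...,0]>172))&(h[...,1]>130)&(h[...,2]>80)
red[:,:330]=0;red[:,400:]=0;red[230:]=0
p=P[red];print('red',len(p),p.mean(0),p.min(0),p.max(0))
pur=(h[...,0]>125)&(h[...,0]<150)&(h[...,1]>100);pur[:,:330]=0
p=P[pur&(P[...,2]>38)&(P[...,2]<52)];print('rack',cv2.minAreaRect(p[:,:2].astype(np.float32)), p[:,2].mean())
cv2.imwrite('pics/c1.png',np.hstack([cv2.resize(im[175:225,335:415,::-1],(400,250),interpolation=2),cv2.resize(im[170:220,175:255,::-1],(400,250),interpolation=2)]))
for q in [(191,200),(233,198)]: print(at('top',*q,55), P[q[1],q[0]])
print(P[186:206:2,359])
g=(P[...,2]>50)&(P[...,2]<60);g[:,:170]=0;g[:,300:]=0
print('table',cv2.minAreaRect(P[g][:,:2].astype(np.float32)),np.median(P[g][:,2]))
i=ctrl.camera_info('wrist');print(i);print(Rn.from_rotvec(ctrl.get_obs()['orientation']).as_matrix(),ctrl.grasp_offset)
E
```

```text
red 86 [ 562.93626253 -181.11350792   74.66007714] [ 551.02581416 -206.02492506   41.84907915] [ 578.13413089 -169.2709817    94.06404309]
rack ((716.0136108398438, -357.0433349609375), (180.08680725097656, 502.0302734375), 55.79376983642578) 44.75397648795116
[563.48045643 228.94496639  55.        ] [566.1270259  231.19392109  42.99369712]
[566.88585997 124.68571159  55.        ] [566.10262801 124.35715977  58.50458504]
[[ 6.06039983e+02 -1.99738917e+02 -1.18883819e-01]
 [ 5.89407266e+02 -1.90728498e+02  4.64342190e+01]
 [ 5.73597086e+02 -1.82045179e+02  9.13585204e+01]
 [ 5.67925621e+02 -1.81210913e+02  9.45131130e+01]
 [ 5.62383295e+02 -1.80454059e+02  9.72639014e+01]
 [ 5.57870859e+02 -1.80532450e+02  9.55561247e+01]
 [ 5.56420921e+02 -1.83228558e+02  7.98286503e+01]
 [ 5.51539319e+02 -1.83050425e+02  7.94754157e+01]
 [ 5.53535748e+02 -1.88973195e+02  4.63750187e+01]
 [ 5.49261262e+02 -1.89463938e+02  4.23904179e+01]]
table ((567.5802001953125, 125.54075622558594), (261.2303771972656, 260.5338134765625), 1.9867058992385864) 53.6303168861039
{'intrinsics': array([[325.1922621 ,   0.        , 282.27990702],
       [  0.        , 325.1922621 , 204.71606462],
       [  0.        ,   0.        ,   1.        ]]), 'R': array([[ 3.79494059e-01, -9.25193719e-01, -9.17538384e-04],
       [-8.96749629e-01, -3.68070579e-01,  2.45691173e-01],
       [-2.27649649e-01, -9.24155382e-02, -9.69347722e-01]]), 't': array([-623.44981124,  -29.12219261,  390.13730015])}
[[ 9.24977175e-01  3.80022467e-01 -3.87183408e-04]
 [ 3.80022662e-01 -9.24976588e-01  1.04302666e-03]
 [ 3.82379742e-05 -1.11191432e-03 -9.99999381e-01]] 18.700000000000003
```

View pics/c1.png

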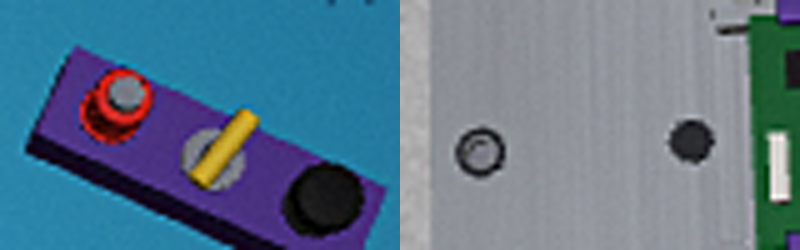

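```bash
cat >> h.py <<'E'
def go(target,yaw=None):
    """fractions to move TCP to target (world mm) with tool y at world angle yaw (deg), tool down"""
    o=ctrl.get_obs();R=Rn.from_rotvec(o['orientation']).as_matrix()
    if yaw is None: yaw=np.degrees(np.arctan2(R[1,1],R[0,1]))
    a=np.radians(yaw);y=np.array([np.cos(a),np.sin(a),0]);z=np.array([0,0,-1.]);D=np.stack([np.cross(y,z),y,z],1)
    s=R.T@(np.array(target)-o['ee_pos'])/200
    r=Rn.from_matrix(R.T@D).as_rotvec()/1.5
    print('turn',r.round(4),'shift',s.round(4),'pos',o['ee_pos'].round(2),'F',o['ft_force'].round(2),'w',round(o['width'],1),'t',round(o['t'],2))
E
python3 - <<'E'
from h import *
p=at('top',360.4,193.6,96);print('pin',p);d=at('top',400,213.6,80);print('dowel',d, np.degrees(np.arctan2(*(d-p)[1::-1])),np.linalg.norm((d-p)[:2]))
print(at('top',191,200.2,55),at('top',233.2,198.2,55))
go([p[0],p[1],200],-27)
E
```

```text
pin [ 563.59856347 -184.0858782    96.        ]
dowel [ 516.36689139 -279.92858799   80.        ] -116.23426298924996 106.84875229235342
[562.97250182 228.9354659   55.        ] [566.3694216  124.18815986  55.        ]
turn [-7.000e-04 -3.000e-04 -4.732e-01] shift [ 2.2566 -1.2005  0.112 ] pos [ 237.39 -577.72  222.11] F [ 0.24 -0.78 -0.01] w 87.8 t 0.15
```

>>> servo_tool([
  [0,0,-0.48,1,-0.53,0,87.8],
  [0,0,-0.48,1,-0.53,0,87.8],
  [0,0,-0.48,1,-0.53,0,87.8],
  [0,0,-0.48,1,-0.53,0,87.8],
  [0,0,-0.48,1,-0.53,0,87.8],
  [0,0,-0.48,1,-0.53,0,87.8],
])

```text
t: 0.9
ee_pos: [382.0, -404.4, 222.6]
orientation: [2.671, 1.653, -0.001]
ft_force: [-1.2, 0.2, -0.1]
width: 88.0
grasp_force: 0.0
```

```bash
python3 -c "
from h import *
go([563.6,-184,200],-26.2)"
```

```text
turn [-0.0001  0.0002 -0.0034] shift [1.3916 0.321  0.1127] pos [ 381.98 -404.44  222.64] F [-1.17  0.23 -0.06] w 88.0 t 0.9
```

>>> servo_tool([
  [0,0,0,1,0.32,0.11,87.8],
  [0,0,0,1,0.32,0.11,87.8],
  [0,0,0,1,0.32,0.11,87.8],
  [0,0,0,1,0.32,0.11,87.8],
  [0,0,0,1,0.32,0.11,87.8],
])

```text
t: 1.52
ee_pos: [528.9, -253.6, 200.2]
orientation: [-2.67, -1.655, 0.001]
ft_force: [-0.4, -0.8, -0.8]
width: 87.5
grasp_force: 0.0
```

>>> servo_tool([
  [0,0,0,0.39,0,0,87.8],
  [0,0,0,0.39,0,0,87.8],
  [0,0,0,0.39,0,0,87.8],
  [0,0,0,0.39,0,0,87.8],
])

```text
t: 2.02
ee_pos: [562.5, -185.1, 200.7]
orientation: [2.671, 1.653, -0.001]
ft_force: [-0.7, -0.2, 0.4]
width: 87.8
grasp_force: 0.0
```

```bash
cat >> h.py <<'E'
def wpix(i,X):
    c=np.array(i['R'])@np.array(X)+np.array(i['t']);K=np.array(i['intrinsics']);n=np.hypot(c[0],c[1]);th=np.arctan2(n,c[2])
    return K[0,2]+K[0,0]*th*c[0]/n, K[1,2]+K[1,1]*th*c[1]/n
def wat(i,u,v,z):
    K=np.array(i['intrinsics']);R=np.array(i['R']);x=(u-K[0,2])/K[0,0];y=(v-K[1,2])/K[1,1];th=np.hypot(x,y)
    r=R.T@np.array([x/th*np.sin(th),y/th*np.sin(th),np.cos(th)]);c=-R.T@np.array(i['t'])
    return c+r*(z-c[2])/r[2]
E
python3 -c "
from h import *
im,d,i=grab('wrist','w1.png')
print(wpix(i,[563.6,-184,96]),wpix(i,[563.6,-184,46]))
go([563.6,-184,55],-26.2)"
```

```text
(np.float64(283.31402421878016), np.float64(202.8367509716671)) (np.float64(283.16995721422313), np.float64(190.76562887970488))
turn [-0.0001  0.0002 -0.0037] shift [0.0075 0.0026 0.7283] pos [ 562.5  -185.08  200.67] F [-0.67 -0.   -0.37] w 87.6 t 2.08
```

View pics/w1.png

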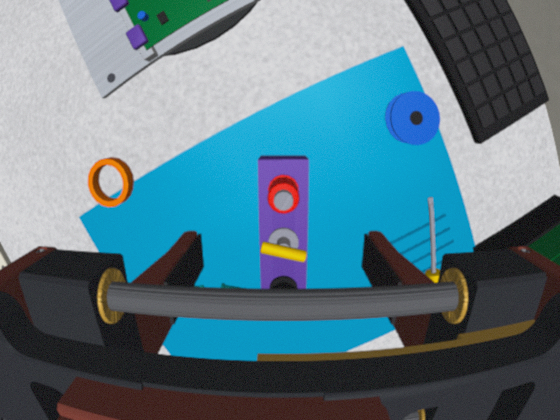

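>>> servo_tool([
  [0,0,0,0.01,0.003,0.3,87.8],
  [0,0,0,0.01,0.003,0.5,87.8],
  [0,0,0,0.01,0.003,0.65,87.8],
  [0,0,0,0.01,0.003,0.728,87.8],
  [0,0,0,0.01,0.003,0.728,60],
  [0,0,0,0.01,0.003,0.728,40],
  [0,0,0,0.01,0.003,0.728,20],
  [0,0,0,0.01,0.003,0.728,20],
  [0,0,0,0.01,0.003,0.728,20],
  [0,0,0,0.01,0.003,0.728,20],
])

```text
t: 3.32
ee_pos: [564.7, -182.0, 55.2]
orientation: [2.67, 1.655, 0.0]
ft_force: [-0.4, 0.1, 0.1]
width: 31.5
grasp_force: 0.0
```

>>> servo_tool([
  [0,0,0,-0.01,0,0,34],
  [0,0,0,-0.01,0,0,34],
  [0,0,0,-0.01,0,0,20],
  [0,0,0,-0.01,0,0,20],
  [0,0,0,-0.01,0,0,20],
  [0,0,0,-0.01,0,0,20],
])

```text
t: 4.08
ee_pos: [563.8, -183.8, 55.0]
orientation: [-2.67, -1.655, 0.0]
ft_force: [-0.2, -0.8, -0.4]
width: 27.3
grasp_force: 30.0
```

>>> servo_tool([
  [0,0,0,0,0,-0.1,20],
  [0,0,0,0,0,-0.3,20],
  [0,0,0,0,0,-0.5,20],
  [0,0,0,0,0,-0.75,20],
  [0,0,0,0,0,-0.75,20],
  [0,0,0,0,0,-0.75,20],
])

```text
t: 4.82
ee_pos: [563.3, -183.6, 205.4]
orientation: [-2.67, -1.655, -0.0]
ft_force: [-0.9, -0.0, -0.4]
width: 26.9
grasp_force: 30.0
```

```bash
python3 -c "
from h import *
go([563,229,205],-26.2)"
```

```text
turn [-0.     -0.     -0.0025] shift [ 1.847  -0.9188  0.002 ] pos [ 563.25 -183.59  205.37] F [-0.86 -0.02 -0.44] w 26.9 t 4.83
```

>>> servo_tool([
  [0,0,0,0.2,-0.1,0,20],
  [0,0,0,0.4,-0.2,0,20],
  [0,0,0,0.6,-0.3,0,20],
  [0,0,0,0.8,-0.4,0,20],
  [0,0,0,0.92,-0.46,0,20],
])

```text
t: 5.45
ee_pos: [561.6, 23.8, 203.3]
orientation: [-2.667, -1.656, 0.005]
ft_force: [0.9, 0.5, -1.7]
width: 27.3
grasp_force: 30.0
```

>>> servo_tool([
  [0,0,0,0.2,-0.1,0,20],
  [0,0,0,0.4,-0.2,0,20],
  [0,0,0,0.6,-0.3,0,20],
  [0,0,0,0.8,-0.4,0,20],
  [0,0,0,0.92,-0.46,0,20],
  [0,0,0,0.92,-0.46,0,20],
  [0,0,0,0.92,-0.46,0,20],
])

```text
t: 6.32
ee_pos: [561.8, 226.8, 203.8]
orientation: [-2.67, -1.655, 0.004]
ft_force: [-0.4, -0.0, -1.3]
width: 27.7
grasp_force: 30.0
```

```bash
python3 -c "
from h import *
go([563,229,140],-26.2)
im,d,i=grab('wrist','w2.png')
print(wpix(i,[563,229,55]),wpix(i,ctrl.get_obs()['ee_pos']-[0,0,49]))
print(ctrl.get_obs()['orientation'])
"
```

```text
turn [-0.0011  0.0015 -0.0024] shift [0.0131 0.0011 0.3189] pos [561.79 226.83 203.78] F [-0.44 -0.   -1.33] w 27.7 t 6.33
(np.float64(283.0039211846968), np.float64(190.77163213922714)) (np.float64(283.44940916178433), np.float64(224.81884965512728))
[-2.67054945 -1.65432076  0.00333433]
```

View pics/w2.png

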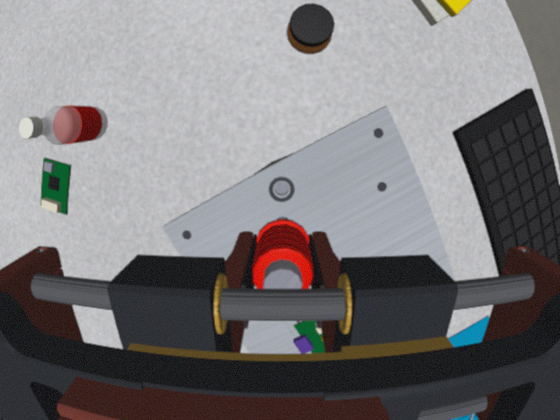

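```bash
python3 -c "
from h import *
L=np.load('last_wrist.npz')
b=wat(L,282,189,55);print(b)
go([b[0],b[1],116],-26.2)
"
```

```text
[562.90860956 231.02094131  55.        ]
turn [-0.0008  0.0011 -0.0029] shift [ 0.0227 -0.0057  0.4406] pos [562.08 226.54 204.12] F [-0.13 -0.35 -0.23] w 27.4 t 6.38
```

>>> servo_tool([
  [0,0,0,0.02,-0.005,0.15,20],
  [0,0,0,0.02,-0.005,0.3,20],
  [0,0,0,0.02,-0.005,0.4,20],
  [0,0,0,0.02,-0.005,0.44,20],
  [0,0,0,0.02,-0.005,0.44,20],
  [0,0,0,0.02,-0.005,0.44,20],
])

```text
t: 7.12
ee_pos: [564.3, 231.8, 118.1]
orientation: [2.67, 1.655, 0.003]
ft_force: [0.3, 0.4, -0.9]
width: 27.4
grasp_force: 30.0
```

```bash
python3 -c "
from h import *
im,d,i=grab('wrist')
e=ctrl.get_obs()['ee_pos'];print(e,wpix(i,[563,230,55]),wpix(i,e-[0,0,49]))
cv2.imwrite('pics/w3.png',cv2.resize(im[150:260,220:350,::-1],None,fx=5,fy=5,interpolation=2))
"
```

```text
[564.27216585 231.9145143  118.13996418] (np.float64(282.2156224822393), np.float64(221.7582753287193)) (np.float64(282.6515763088196), np.float64(224.67457919681422))
```

View pics/w3.png

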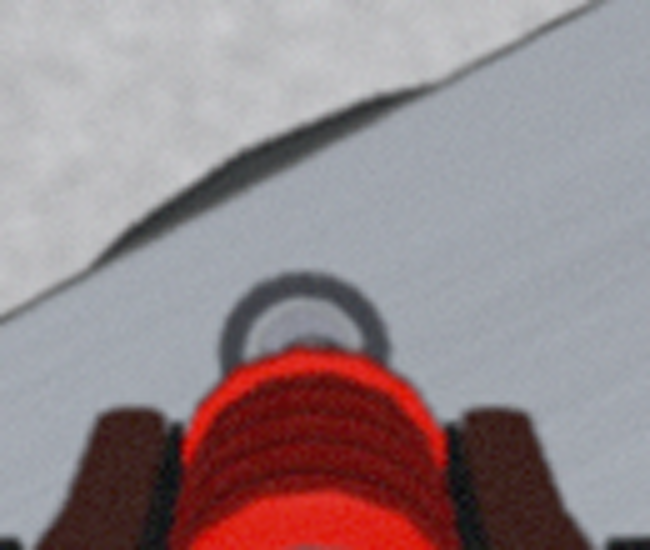

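```bash
python3 -c "
from h import *
L=np.load('last_wrist.npz')
b=wat(L,281,220.4,55);print(b)
go([b[0],b[1],104],-26.2)
"
```

```text
[562.67008996 231.31681076  55.        ]
turn [ 0.0008 -0.0009 -0.0025] shift [-0.0063 -0.0059  0.0707] pos [564.27 231.91 118.14] F [ 0.53  0.22 -1.16] w 27.3 t 7.17
```

>>> servo_tool([
  [0,0,0,-0.008,-0.006,0,20],
  [0,0,0,-0.008,-0.006,0.03,20],
  [0,0,0,-0.008,-0.006,0.06,20],
  [0,0,0,-0.008,-0.006,0.075,20],
  [0,0,0,-0.008,-0.006,0.085,20],
  [0,0,0,-0.008,-0.006,0.085,20],
])

```text
t: 7.92
ee_pos: [561.7, 230.7, 99.8]
orientation: [-2.67, -1.655, 0.001]
ft_force: [0.6, 0.4, -1.3]
width: 27.5
grasp_force: 30.0
```

>>> servo_tool([
  [0,0,0,0,0,0.005,20],
  [0,0,0,0,0,0.01,20],
  [0,0,0,0,0,0.015,20],
  [0,0,0,0,0,0.02,20],
  [0,0,0,0,0,0.02,20],
])

```text
t: 8.55
ee_pos: [561.8, 230.7, 96.0]
orientation: [2.67, 1.655, -0.0]
ft_force: [1.2, -0.8, -2.3]
width: 27.3
grasp_force: 30.0
```

>>> servo_tool([
  [0,0,0,0,0,0.0025,20],
  [0,0,0,0,0,0.005,20],
  [0,0,0,0,0,0.0075,20],
  [0,0,0,0,0,0.0075,20],
])

```text
t: 9.05
ee_pos: [561.9, 230.8, 94.9]
orientation: [2.67, 1.655, 0.0]
ft_force: [-0.3, -2.0, 2.1]
width: 27.7
grasp_force: 30.0
```

```bash
python3 -c "
from h import *
o=ctrl.get_obs();R=Rn.from_rotvec(o['orientation']).as_matrix();print(R.round(4))
def p(a): a=np.radians(91.9-a);return np.array([np.cos(a),np.sin(a),0])*105
for s in (0,7,10,13,16,19,22,25,28,31):
    print(s,[(k,((R.T@(p(s+k)-p(s)))/200)[:2].round(4).tolist()) for k in ([1,2,3] if s else range(1,8))])
"
```

```text
[[ 4.449e-01  8.956e-01  3.000e-04]
 [ 8.956e-01 -4.449e-01  1.000e-04]
 [ 2.000e-04  2.000e-04 -1.000e+00]]
0 [(1, [0.0043, 0.0081]), (2, [0.0084, 0.0163]), (3, [0.0124, 0.0245]), (4, [0.0162, 0.0328]), (5, [0.0199, 0.0412]), (6, [0.0235, 0.0497]), (7, [0.0269, 0.0582])]
7 [(1, [0.0033, 0.0086]), (2, [0.0064, 0.0172]), (3, [0.0093, 0.0259])]
10 [(1, [0.0028, 0.0087]), (2, [0.0055, 0.0175]), (3, [0.008, 0.0263])]
13 [(1, [0.0023, 0.0089]), (2, [0.0045, 0.0178]), (3, [0.0066, 0.0267])]
16 [(1, [0.0019, 0.009]), (2, [0.0036, 0.018]), (3, [0.0052, 0.027])]
19 [(1, [0.0014, 0.0091]), (2, [0.0026, 0.0181]), (3, [0.0037, 0.0272])]
22 [(1, [0.0009, 0.0091]), (2, [0.0017, 0.0182]), (3, [0.0023, 0.0274])]
25 [(1, [0.0004, 0.0092]), (2, [0.0007, 0.0183]), (3, [0.0009, 0.0275])]
28 [(1, [-0.0, 0.0092]), (2, [-0.0002, 0.0183]), (3, [-0.0006, 0.0275])]
31 [(1, [-0.0005, 0.0091]), (2, [-0.0012, 0.0183]), (3, [-0.002, 0.0274])]
```

>>> servo_tool([
  [0,0,0,0.0043,0.0081,0.0025,20],
  [0,0,0,0.0084,0.0163,0.0025,20],
  [0,0,0,0.0124,0.0245,0.0025,20],
  [0,0,0,0.0162,0.0328,0.0025,20],
  [0,0,0,0.0199,0.0412,0.0025,20],
  [0,0,0,0.0199,0.0412,0.0025,20],
])

```text
t: 9.8
ee_pos: [569.7, 230.7, 94.6]
orientation: [-2.669, -1.654, 0.004]
ft_force: [-6.5, -1.0, 10.2]
width: 27.6
grasp_force: 30.0
```

>>> servo_tool([
  [0,0,0,0.0035,0.0085,-0.001,20],
  [0,0,0,0.007,0.017,-0.001,20],
  [0,0,0,0.007,0.017,-0.001,20],
])

```text
t: 10.18
ee_pos: [573.3, 230.4, 94.7]
orientation: [-2.669, -1.654, 0.004]
ft_force: [-5.1, -0.8, 9.5]
width: 27.6
grasp_force: 30.0
```

>>> servo_tool([
  [0,0,0,0.0033,0.0086,0,20],
  [0,0,0,0.0064,0.0172,0,20],
  [0,0,0,0.0064,0.0172,0,20],
])

```text
t: 10.55
ee_pos: [577.0, 230.0, 94.7]
orientation: [-2.669, -1.654, 0.004]
ft_force: [-4.9, -1.2, 9.5]
width: 27.7
grasp_force: 30.0
```

>>> servo_tool([
  [0,0,0,0.0015,0.0043,0,20],
  [0,0,0,0.003,0.0087,0,20],
  [0,0,0,0.003,0.0087,0,20],
])

```text
t: 10.92
ee_pos: [578.8, 229.8, 94.7]
orientation: [-2.669, -1.654, 0.004]
ft_force: [-5.0, -1.0, 8.5]
width: 27.7
grasp_force: 30.0
```

>>> servo_tool([
  [0,0,0,0.0014,0.0044,0,20],
  [0,0,0,0.0028,0.0087,0,20],
  [0,0,0,0.0028,0.0087,0,20],
])

```text
t: 11.3
ee_pos: [580.6, 229.6, 94.7]
orientation: [-2.669, -1.654, 0.004]
ft_force: [-5.9, -0.3, 9.2]
width: 27.5
grasp_force: 30.0
```

>>> servo_tool([
  [0,0,0,0.0014,0.0044,0,20],
  [0,0,0,0.0027,0.0088,0,20],
  [0,0,0,0.0027,0.0088,0,20],
])

```text
t: 11.68
ee_pos: [582.4, 229.3, 94.7]
orientation: [-2.669, -1.654, 0.004]
ft_force: [-6.0, -1.0, 8.9]
width: 27.1
grasp_force: 30.0
```

At 12°. Continuing.

>>> servo_tool([
  [0,0,0,0.0013,0.0044,0,20],
  [0,0,0,0.0025,0.0088,0,20],
  [0,0,0,0.0025,0.0088,0,20],
])

```text
t: 12.05
ee_pos: [584.2, 229.0, 94.7]
orientation: [-2.669, -1.654, 0.004]
ft_force: [-5.3, -0.7, 8.3]
width: 27.2
grasp_force: 30.0
```

>>> servo_tool([
  [0,0,0,0.0012,0.0045,0,20],
  [0,0,0,0.0023,0.0089,0,20],
  [0,0,0,0.0023,0.0089,0,20],
])

```text
t: 12.42
ee_pos: [585.9, 228.7, 94.7]
orientation: [-2.669, -1.654, 0.004]
ft_force: [-5.5, 0.3, 8.7]
width: 27.4
grasp_force: 30.0
```

>>> servo_tool([
  [0,0,0,0.0011,0.0045,0,20],
  [0,0,0,0.0022,0.0089,0,20],
  [0,0,0,0.0022,0.0089,0,20],
])

```text
t: 12.8
ee_pos: [587.8, 228.3, 94.7]
orientation: [-2.669, -1.654, 0.003]
ft_force: [-5.1, 0.3, 8.9]
width: 27.8
grasp_force: 30.0
```

>>> servo_tool([
  [0,0,0,0.001,0.0045,0,20],
  [0,0,0,0.002,0.009,0,20],
  [0,0,0,0.002,0.009,0,20],
])

```text
t: 13.18
ee_pos: [589.7, 227.8, 94.7]
orientation: [-2.669, -1.654, 0.003]
ft_force: [-5.2, -1.1, 8.3]
width: 27.9
grasp_force: 30.0
```

>>> servo_tool([
  [0,0,0,0.001,0.0045,0,20],
  [0,0,0,0.0019,0.009,0,20],
  [0,0,0,0.0019,0.009,0,20],
])

```text
t: 13.55
ee_pos: [591.7, 227.3, 94.5]
orientation: [-2.669, -1.654, 0.003]
ft_force: [-3.3, -1.4, 4.8]
width: 27.4
grasp_force: 30.0
```

>>> servo_tool([
  [0,0,0,0.0009,0.0045,0,20],
  [0,0,0,0.0017,0.009,0,20],
  [0,0,0,0.0017,0.009,0,20],
])

```text
t: 13.92
ee_pos: [594.2, 226.6, 93.9]
orientation: [-2.67, -1.655, 0.001]
ft_force: [-1.3, -1.0, -1.2]
width: 27.2
grasp_force: 30.0
```

>>> servo_tool([
  [0,0,0,0.0005,0.0025,0,20],
  [0,0,0,0.0005,0.0025,0.004,20],
  [0,0,0,0.0005,0.0025,0.0075,20],
  [0,0,0,0.0005,0.0025,0.0075,20],
])

```text
t: 14.42
ee_pos: [594.9, 226.5, 92.6]
orientation: [2.67, 1.655, -0.0]
ft_force: [-0.8, -0.7, -1.1]
width: 27.6
grasp_force: 30.0
```

>>> servo_tool([
  [0,0,0,0,0,0.0025,20],
  [0,0,0,0,0,0.005,20],
  [0,0,0,0,0,0.0075,20],
  [0,0,0,0,0,0.0075,20],
])

```text
t: 14.92
ee_pos: [595.2, 226.5, 91.4]
orientation: [2.67, 1.655, 0.001]
ft_force: [-0.5, -1.8, 0.6]
width: 27.8
grasp_force: 30.0
```

>>> servo_tool([
  [0,0,0,0.0002,0.001,0.0025,20],
  [0,0,0,0.0002,0.001,0.005,20],
  [0,0,0,0.0002,0.001,0.007,20],
  [0,0,0,0.0002,0.001,0.007,20],
])

```text
t: 15.42
ee_pos: [595.5, 226.5, 90.1]
orientation: [2.67, 1.655, 0.001]
ft_force: [0.0, -2.3, 2.9]
width: 27.8
grasp_force: 30.0
```

>>> servo_tool([
  [0,0,0,-0.001,0,0,20],
  [0,0,0,-0.001,0,0,35],
  [0,0,0,-0.001,0,0,60],
  [0,0,0,-0.001,0,0,60],
  [0,0,0,-0.001,0,-0.1,60],
  [0,0,0,-0.001,0,-0.25,60],
  [0,0,0,-0.001,0,-0.35,60],
  [0,0,0,-0.001,0,-0.35,20],
  [0,0,0,-0.001,0,-0.35,0],
  [0,0,0,-0.001,0,-0.35,0],
])

```text
t: 16.68
ee_pos: [594.3, 226.1, 158.8]
orientation: [-2.67, -1.655, 0.003]
ft_force: [-0.2, 0.2, 0.5]
width: 33.5
grasp_force: 0.0
```

```bash
python3 -c "
from h import *
im,d,i=grab('wrist','w4.png')
o=ctrl.get_obs();e=o['ee_pos'];print(e,o['width'],wpix(i,[e[0],e[1],131]))
im,d,i=grab('top')
print(at('top',215,187,131))
"
```

```text
[594.38584238 226.0811452  158.78531779] 29.7565656894113 (np.float64(283.0291654103089), np.float64(234.92788298077843))
[576.75748166 159.45952594 131.        ]
```

View pics/w4.png

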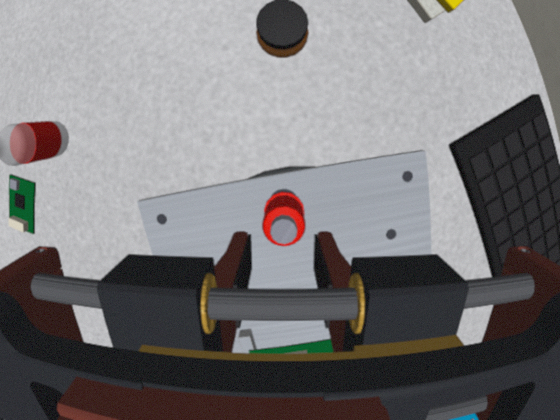

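>>> servo_tool([
  [0,0,0,0.007,0.001,0,0],
  [0,0,0,0.007,0.001,0,0],
  [0,0,0,0.007,0.001,0,0],
  [0,0,0,0.007,0.001,0,0],
  [0,0,0,0.007,0.001,0.05,0],
  [0,0,0,0.007,0.001,0.1,0],
  [0,0,0,0.007,0.001,0.12,0],
  [0,0,0,0.007,0.001,0.12,0],
])

```text
t: 17.77
ee_pos: [595.5, 227.4, 135.2]
orientation: [-2.67, -1.655, 0.002]
ft_force: [-0.7, 0.6, -0.1]
width: 0.8
grasp_force: 0.0
```

>>> servo_tool([
  [0,0,0,0,0,0.01,0],
  [0,0,0,0,0,0.02,0],
  [0,0,0,0,0,0.03,0],
  [0,0,0,0,0,0.037,0],
  [0,0,0,0,0,0.044,0],
  [0,0,0,0,0,0.044,0],
])

```text
t: 18.52
ee_pos: [596.4, 227.7, 127.8]
orientation: [2.67, 1.655, 0.002]
ft_force: [-0.6, -0.4, 6.4]
width: 0.5
grasp_force: 2.8
```

>>> servo_tool([
  [0,0,0,0,0,0.004,0],
  [0,0,0,0,0,0.008,0],
  [0,0,0,0,0,0.012,0],
  [0,0,0,0,0,0.012,0],
])

```text
t: 19.02
ee_pos: [595.9, 227.6, 124.8]
orientation: [2.67, 1.655, 0.001]
ft_force: [-1.2, 1.3, -0.9]
width: 0.5
grasp_force: 0.0
```

>>> servo_tool([
  [0,0,0,0,0,0.005,0],
  [0,0,0,0,0,0.01,0],
  [0,0,0,0,0,0.015,0],
  [0,0,0,0,0,0.02,0],
  [0,0,0,0,0,0.025,0],
  [0,0,0,0,0,0.025,0],
])

```text
t: 19.77
ee_pos: [595.8, 227.5, 119.6]
orientation: [-2.67, -1.655, 0.0]
ft_force: [0.6, -1.2, 1.5]
width: 0.4
grasp_force: 0.7
```

>>> servo_tool([
  [0,0,0,0,0,0.006,0],
  [0,0,0,0,0,0.012,0],
  [0,0,0,0,0,0.018,0],
  [0,0,0,0,0,0.024,0],
  [0,0,0,0,0,0.03,0],
  [0,0,0,0,0,0.03,0],
])

```text
t: 20.52
ee_pos: [595.7, 227.4, 113.5]
orientation: [-2.67, -1.655, 0.0]
ft_force: [-0.2, -0.7, 1.4]
width: 0.9
grasp_force: 0.5
```

>>> servo_tool([
  [0,0,0,0,0,0.006,0],
  [0,0,0,0,0,0.012,0],
  [0,0,0,0,0,0.018,0],
  [0,0,0,0,0,0.024,0],
  [0,0,0,0,0,0.03,0],
  [0,0,0,0,0,0.03,0],
])

```text
t: 21.28
ee_pos: [595.7, 227.4, 107.5]
orientation: [-2.67, -1.655, 0.001]
ft_force: [1.0, -0.4, 1.0]
width: 0.6
grasp_force: 0.4
```

>>> servo_tool([
  [0,0,0,0,0,0.006,0],
  [0,0,0,0,0,0.012,0],
  [0,0,0,0,0,0.018,0],
  [0,0,0,0,0,0.024,0],
  [0,0,0,0,0,0.03,0],
  [0,0,0,0,0,0.03,0],
])

```text
t: 22.02
ee_pos: [596.4, 227.6, 102.1]
orientation: [2.67, 1.655, 0.002]
ft_force: [1.8, -0.4, 4.0]
width: 0.0
grasp_force: 2.6
```

>>> servo_tool([
  [0,0,0,0,0,0.005,0],
  [0,0,0,0,0,0.01,0],
  [0,0,0,0,0,0.015,0],
  [0,0,0,0,0,0.018,0],
  [0,0,0,0,0,0.018,0],
  [0,0,0,0,0,0.018,0],
])

```text
t: 22.78
ee_pos: [597.9, 227.7, 100.0]
orientation: [2.669, 1.654, 0.007]
ft_force: [2.8, -1.5, 12.3]
width: 0.7
grasp_force: 6.1
```

>>> servo_tool([
  [0,0,0,0,0,-0.02,0],
  [0,0,0,0,0,-0.04,0],
  [0,0,0,0,0,-0.1,0],
  [0,0,0,0,0,-0.25,0],
  [0,0,0,-0.3,0,-0.4,0],
  [0,0,0,-0.5,0,-0.5,0],
  [0,0,0,-0.5,0,-0.5,0],
  [0,0,0,-0.5,0,-0.5,0],
])

```text
t: 23.78
ee_pos: [551.3, 138.2, 198.1]
orientation: [-2.67, -1.654, -0.0]
ft_force: [0.2, 0.6, 0.7]
width: 0.3
grasp_force: 0.0
```

```bash
python3 -c "
from h import *
im,d,i=grab('scene')
P=cloud(d,i);h=cv2.cvtColor(im,cv2.COLOR_RGB2HSV)
m=(abs(P[...,0]-596)<25)&(abs(P[...,1]-227)<25)&(P[...,2]>50)&(P[...,2]<150)
v,u=np.where(m);print(len(u),u.mean(),v.mean(),P[m][:,2].max())
im2,d2,i2=grab('top');P2=cloud(d2,i2);m2=(abs(P2[...,0]-596)<25)&(abs(P2[...,1]-227)<25);print(np.sort(P2[m2][:,2])[-12:].round(1))
u0,v0=int(u.mean()),int(v.mean())
a=cv2.resize(im[v0-40:v0+30,u0-50:u0+50,::-1],(400,280),interpolation=2)
b=cv2.resize(im2[150:220,165:265,::-1],(400,280),interpolation=2)
cv2.imwrite('pics/f.png',np.hstack([a,b]))
"
```

```text
288 346.09027777777777 190.33333333333334 109.12516554820682
[533.9 536.1]
```

View pics/f.png

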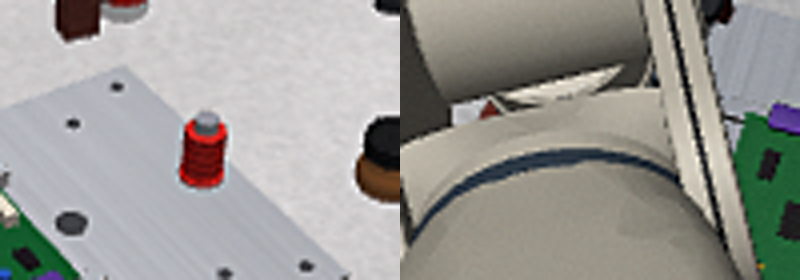

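```bash
python3 -c "
from h import *
L=dict(np.load('last_scene.npz'));im=L['im'];d=L['d'];P=cloud(d,L)
hb=at(L,313.75,205.5,55);print('hub',hb)
def proj(X):
    c=L['intrinsics']@(L['R']@X+L['t']);return (c[:2]/c[2]).round(2)
for a in (72.5,73.6,74.7):
  b=hb+105*np.array([np.cos(np.radians(a)),np.sin(np.radians(a)),0])
  print(a,b,[proj(b+[0,0,z]) for z in (50,53,56)])
n=im[174:184,340:356].astype(int);g=(np.ptp(n,axis=2)<25)&(n.mean(2)<160)
v,u=np.where(g);print('grey',u.mean()+340,v.mean()+174,v.min()+174);Q=P[174:184,340:356][g];print(Q[:,2].round(1),np.median(Q,0))
print('plate near',np.median(P[200:206,340:350].reshape(-1,3),0))
print(('\n').join(''.join('B' if (max(p)-min(p)<25 and sum(p)<470) else 'r' if p[0]>p[1]*1.5 else '.' for p in im[v,335:360].tolist()) for v in range(174,202)))
"
```

```text
hub [563.6101852  129.63030837  55.        ]
72.5 [595.18429415 229.7705882   55.        ] [array([348.01, 178.78]), array([348.11, 177.89]), array([348.21, 177.  ])]
73.6 [593.25603817 230.3582757   55.        ] [array([347.57, 178.37]), array([347.67, 177.49]), array([347.77, 176.6 ])]
74.7 [591.31685544 230.90883731  55.        ] [array([347.12, 177.97]), array([347.22, 177.09]), array([347.32, 176.2 ])]
grey 347.48275862068965 180.55172413793105 178
[109.  108.  105.2 109.1 106.3 106.6 108.1 108.2 109.  107.  106.8 107.3
 102.9 106.3 103.5 103.1 104.5 102.4 105.2   3.3 100.1 102.7 103.1 102.8
 103.1  96.6  98.8 103.3  97. ] [598.11972963 223.13540327 104.47742925]
plate near [616.59657304 194.98104757  56.20496454]
.........................
.........................
.........................
.........................
...........BBB...........
..........B..BBB.........
........rrB...BB.........
.......rrrBBBBBrrB.......
.......rrrBBBBBrrr.......
.......rrrrBBBBrrr.......
.......rrrrrrrrrrr.......
......Brrrrrrrrrr........
......Brrrrrrrrrr........
......Brrrrrrrrrr........
......Brrrrrrrrrr........
.......rrrrrrrrrr........
......rrrrrrrrrrr........
......rrrrrrrrrrr........
.....Brrrrrrrrrrr........
.....Brrrrrrrrrrr........
......rrrrrrrrrrr........
......BrrrrrrrrrB........
.......B.rrrrr.B.........
..........BBBB...........
.........................
.........................
.........................
.........................
```

```bash
python3 -c "
from workcell import ctrl
print(ctrl.close_job())"
```

```text
the job is handed in; nothing more can be done
None
```

I found the index hole at about 18° clockwise. I pressed the red pin home with its button in and let go, and the last camera view shows the flange down on the table top and the button back out. The job is handed in; the hand-in call returned no verdict.

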